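# Fold the bench magnifier down past its ratchet

## Task

The bench magnifier is done with: press the release pedal at the back of its stand down until the ratchet pawl is free, then push the raised magnifier arm down by its ball knob until it lies level on its rest. Only press and push, do not raise the arm, leave the other things on the counter where they stand, and finish clear of everything.

Things in the scene. Friction and masses are not known exactly. Their poses are not given: they have to be found in the camera images.
- stand: Grey magnifier stand screwed to the counter, base plate 220 x 120 x 12 mm. Origin on the counter under the arm's hinge. x: level, the way the arm extends (release pedal on the -x side); y: along the hinge pin; z up. The plate spans x -140 to 80 mm. Between cheeks (60 mm apart, 120 mm high) a toothed disc of radius 46 mm turns with the arm, its top 151 mm above the counter.
- hinge (a point): Centre of the arm's hinge pin, 105 mm above the counter over the stand's origin; the pin runs along the stand's y.
- swing (a joint): White magnifier arm's angle above level, rad: 0 = level on its rest (stop), starts 0.75 to 0.92. Bar 28 mm wide, 14 thick, with a round lens rim (113 mm across) centred 245 mm from the hinge. Locked while the pawl is engaged (up to 0.17 rad play between teeth). Pawl free: stiff hinge, stays at any angle, some 2 to 6 N on the ball, square to the arm, moves it down.
- push_ball (a point): Centre of the black ball knob, diameter 36 mm, on a short stem on the arm's upper side: 140 mm from the hinge along the arm and 35 mm out, square to the arm. It moves with the arm; with the arm level it is 140 mm in the stand's +x from the hinge and 140 mm above the counter.
- pawl (a joint): Angle of the pawl's release lever, rad: 0 = engaged in the teeth, grows as the pedal is pressed, 0.30 = fully pressed (stop). The pawl is clear of the teeth from about 0.17 on. The lever is stiff (4 to 5 N on the pedal) and stays where it is left.
- pedal_top (a point): Centre of the top face of the dark release pedal, 44 mm (stand's x) by 40 mm (y), level when engaged: 115 mm from the hinge to the stand's -x, 68 mm above the counter. It goes down about 23 mm when fully pressed, moving with its lever about a pin along the stand's y, 36 mm to the -x side of the hinge and 50 mm above the counter.
- cassette: Aluminium instrument cassette, a loose flat box 180 x 90 x 30 mm; origin at the centre of its underside. To be left alone.
- jar: Loose glass jar with a steel lid, 60 mm in diameter, 75 mm high; origin at the centre of its underside. To be left alone.
- beaker: Loose open steel beaker, 64 mm in diameter, 80 mm high; origin at the centre of its underside. To be left alone.
- canister: Loose white canister, 56 mm in diameter, 85 mm high; origin at the centre of its underside. To be left alone.

How it is judged:
On the way, in this order (a step that is already met when the one before it is completed fails the run):
1. the pawl is pressed free while the arm is still up (value of joint pawl above 0.15 rad and value of joint swing above 0.6 rad), for 0.2 s.
2. the arm is pushed down level (value of joint swing below 0.06 rad), for 0.2 s.
At the end, for the whole second after the job is handed in: The arm lies within 0.06 rad (3.4 degrees) of level on its rest and the pawl is still free (lever beyond 0.15 rad) (value of joint swing below 0.06 rad and value of joint pawl above 0.15 rad); the robot touches nothing.
It fails at once if the arm is raised more than a little above where it stood (value of joint swing above 1 rad).
It fails at once if a bystander is pushed or lifted away (distance of any of cassette, jar, beaker, canister from where it was at the start of the episode above 0.02 m).
It also fails if it takes over 48 s, if anything falls off the work surface, if the arm or the gripper's body presses on something with over 40 N, if the wrist force passes 120 N, or if a joint passes its speed limit or range.

## Robot

A 6-joint arm with a two-finger parallel gripper is mounted at the origin on the work surface. World frame = base frame: x ahead of the robot, y to its left, z up, the work surface at z = 0. Lengths are in m, angles in rad, forces in N, time in s.
With the tool pointing down it reaches from about 0.35 to 0.85 m from the base axis. Payload 8.1 kg.
Tool frame: the origin (TCP) lies midway between the tips of the shut fingers; the grasp point (between the pads) lies 19 mm behind it; y points along the fingers, z is the direction in which the jaws open and shut, and the axes are right-handed (so a half turn about y gives the same grasp; the last joint's range is limited). The gripper opens to 85 mm and grips with 20 to 120 N. Pads are 22 mm wide; open, the fingers measure 114 mm over their backs; the gripper's body (76 mm by 85 mm) begins 54 mm behind the grasp point. The pads swing forward as they close: fully open they stand 13 mm farther back than shut.
Start: joints at [1.121, 0.13, 1.488, -0, 1.523, -0.085], TCP at [0.214, 0.561, 0.231] pointing down, gripper open.
Joint ranges: [-2.96, 2.96], [-0.89, 2.26], [0.02, 2.5], [-1.34, 4.48], [0, 2.73], [-2.66, 2.66]. Speed limits (rad/s): [2.39, 2.39, 2.79, 3.14, 3.14, 3.14].

## Interface

Orientations are given as a rotation vector (axis times angle).
In Python, from bench import sense, capture, close_job gives the robot as it stands. The module is installed in compiled form; this text tells all that it offers.
- The arm moves only by the tool move_arm, never from a script. Its argument "increments" is a list of rows, each a list of 3 entries, a list of its own where there are three numbers: the finger opening in mm, from 0 to 85.4, then the shift along the tool's x, y, z in mm, then the turn about the tool's y in degrees. A call has exactly 8 rows; each row shifts and turns the pose as measured when the row begins, along the tool's axes as they then stand; what a row does not reach is not made up. A row lasts 1/10 s, in which the tool goes at most 50 mm and 8.59 degrees, less where a joint would pass 70% of its speed; a pose out of reach is approached as far as the arm can. A call with a gripper value outside its range is refused whole. The fingers move at their own pace and stop on an object; "force" is the grip in N (left out, the last holds). Time passes only in rows, so rows that do not move let the fingers close, or fill a call up. It gives the time, the measured TCP pose, the force and the opening at its end, in the units of the state.
- sense(): the state, without advancing time (a new reading comes with each control period).
- capture(name): name is "scene" or "side" or "wrist"; returns a dict with "color" (384x512x3 uint8, red, green, blue), "z_map" (384x512 float32, m along the optical axis (not along the pixel's ray), 0 where there is no reading), "K" (3x3 intrinsics, pixels), "extrinsics" (4x4, takes a point from camera to world coordinates); the wrist camera has in their place "mount" (4x4, takes a point from camera to tool coordinates, whose origin is the TCP and whose axes are the tool frame's). Camera axes: x right, y down, z forward; pixel columns grow to the right and rows downward; lengths in m; the calibration is good to about 2 mm. A picture is of the moment at which its call begins: read the wrist's pose just before it.
- close_job(): hands the job in, once; it reports no verdict.
The state is a dict: "time": time; "q": joint angles; "dq": joint speeds; "tau": joint torques, N m; "position": TCP position; "eef_rot": TCP orientation; "ft_force": force on the tool from outside, world axes, zero at the start; "wrist_torque": the same for the moment, N m; "opening": finger opening in m.
Only numpy, scipy, OpenCV 4.12 (cv2) and the standard library are available. Lean on these libraries where they do the work, as an engineer would, in place of code of your own. Each camera call takes 0.05 s, during which the arm holds its last target.

## Working session

There is one attempt and no reset: what is moved stays moved. The work goes in short steps, Python scripts to look and compute and a tool call to move; the robot and the scene stay as the last step left them, time stands still between calls to the robot, and variables do not carry over. Pictures are saved under pics/ and viewed, and the job is handed in when it is done.

Besides the shell and the picture viewer there is one more tool, called after "Request:" by a JSON object that holds its "method" and its "body", one argument or row to a line. move_arm: Moves the arm, as the interface text tells. Its arguments: {"type":"object","properties":{"increments":{"type":"array","items":{"type":"array"}},"force":{"type":"number"}},"required":["increments"]}

```bash
mkdir -p pics; python3 - <<'E'
from bench import sense,capture
import cv2,numpy as np
s=sense();print({k:np.round(v,3) for k,v in s.items()})
for n in ["scene","side"]:
    c=capture(n);cv2.imwrite(f"pics/{n}0.png",c["color"][:,:,::-1]);np.savez(f"{n}0.npz",**c)
    print(n,c["K"].round(1).tolist(),c["extrinsics"].round(3).tolist())
E
```

```text
{'time': np.float64(0.0), 'q': array([ 1.121,  0.131,  1.489,  0.   ,  1.523, -0.085]), 'dq': array([-0.002, -0.   , -0.001,  0.   , -0.001, -0.   ]), 'tau': array([ 1.0000e-03, -5.6938e+01, -5.0056e+01, -0.0000e+00,  1.4000e-02,
        0.0000e+00]), 'position': array([0.214, 0.56 , 0.23 ]), 'eef_rot': array([-1.554,  0.287, -0.286]), 'ft_force': array([ 0.868, -0.321,  0.522]), 'wrist_torque': array([ 0.041, -0.018, -0.001]), 'opening': np.float64(0.085)}
scene [[475.7, 0.0, 256.9], [0.0, 475.7, 191.9], [0.0, 0.0, 1.0]] [[-0.783, 0.469, -0.409, 0.919], [0.622, 0.579, -0.527, 0.543], [-0.011, -0.667, -0.745, 0.745], [0.0, 0.0, 0.0, 1.0]]
side [[415.7, 0.0, 248.9], [0.0, 415.7, 194.4], [0.0, 0.0, 1.0]] [[0.944, -0.171, 0.282, 0.351], [-0.33, -0.46, 0.824, -0.548], [-0.011, -0.871, -0.491, 0.501], [0.0, 0.0, 0.0, 1.0]]
```

View pics/scene0.png

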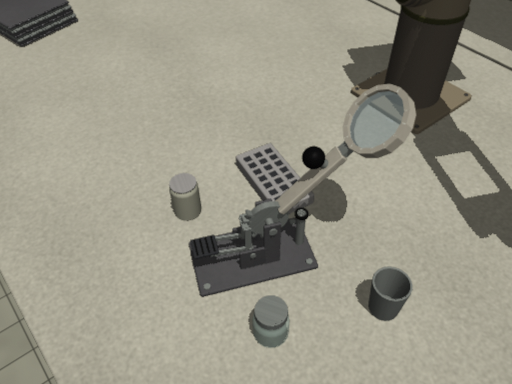

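View pics/side0.png

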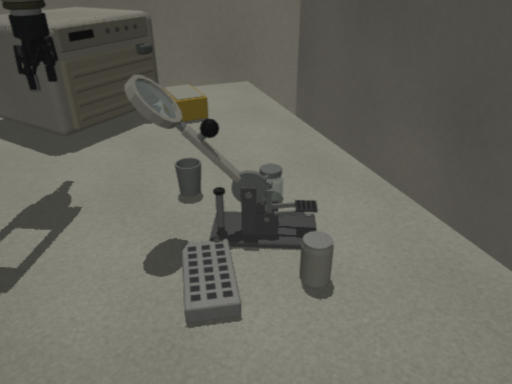

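The scene view shows the pedal at about (203,245), the ball at (313,157) and the plate corners at (203,292) and (316,266). In the side view the pedal is at (306,206) and the ball at (209,128). Next I'll locate them in 3D.

```bash
cat > h.py <<'E'
import numpy as np
def cloud(c):
    z=c["z_map"];v,u=np.mgrid[:z.shape[0],:z.shape[1]];K=c["K"]
    P=np.stack([(u-K[0,2])/K[0,0]*z,(v-K[1,2])/K[1,1]*z,z],-1)
    E=c["extrinsics"];W=P@E[:3,:3].T+E[:3,3];W[z==0]=np.nan;return W
E
python3 - <<'E'
from h import *
from scipy.optimize import least_squares
C={n:dict(np.load(f"{n}0.npz")) for n in("scene","side")}
W={n:cloud(c) for n,c in C.items()}
def sph(n,u,v,r=14):
    w=W[n][v-r:v+r,u-r:u+r].reshape(-1,3);col=C[n]["color"][v-r:v+r,u-r:u+r].reshape(-1,3).max(1)
    w=w[(col<45)&np.isfinite(w).all(1)];w=w[np.linalg.norm(w-np.median(w,0),axis=1)<.03]
    E=C[n]["extrinsics"][:3,3];m=np.median(w,0);d=(m-E)/np.linalg.norm(m-E)
    s=least_squares(lambda c:np.linalg.norm(w-c,axis=1)-.018,m+d*.012,loss="soft_l1",f_scale=.002)
    print(n,"ball",s.x.round(4),len(w),np.abs(s.fun).mean().round(4))
sph("scene",313,157);sph("side",209,128)
for n,pts in {"scene":[(203,245),(195,240),(212,250),(207,286),(309,262),(272,232),(185,182),(270,310),(388,278),(265,165),(375,120),(300,213)],"side":[(306,206),(300,203),(312,209),(317,240),(271,170),(189,165),(209,280),(220,191)]}.items():
    for u,v in pts: print(n,u,v,W[n][v,u].round(3),C[n]["color"][v,u])
E
```

```text
scene ball [0.523  0.1757 0.2293] 384 0.0007
side ball [0.521  0.1759 0.2281] 254 0.0008
scene 203 245 [0.698 0.102 0.068] [49 49 51]
scene 195 240 [0.702 0.083 0.066] [42 42 43]
scene 212 250 [0.692 0.121 0.069] [50 51 52]
scene 207 286 [0.724 0.145 0.016] [124 128 121]
scene 309 262 [0.552 0.22  0.016] [124 129 122]
scene 272 232 [0.604 0.177 0.104] [77 80 76]
scene 185 182 [ 0.647 -0.03   0.085] [149 146 142]
scene 270 310 [0.688 0.274 0.076] [115 119 113]
scene 388 278 [0.488 0.343 0.051] [80 82 78]
scene 265 165 [ 0.466 -0.011  0.031] [119 117 114]
scene 375 120 [0.435 0.213 0.281] [145 152 144]
scene 300 213 [0.537 0.172 0.099] [94 96 91]
side 306 206 [0.692 0.094 0.068] [49 51 50]
side 300 203 [0.687 0.112 0.066] [49 49 50]
side 312 209 [0.698 0.08  0.068] [48 49 49]
side 317 240 [ 0.648 -0.036  0.083] [116 116 112]
side 271 170 [0.683 0.261 0.074] [96 99 95]
side 189 165 [0.514 0.383 0.061] [64 66 63]
side 209 280 [ 0.461 -0.012  0.03 ] [72 72 70]
side 220 191 [0.534 0.166 0.096] [30 31 30]
```

```bash
python3 - <<'E'
from h import *
from bench import sense
from scipy.spatial.transform import Rotation as R
s=sense();print("tool axes cols\n",R.from_rotvec(s["eef_rot"]).as_matrix().round(3))
import cv2
for n in("scene","side"):
    c=dict(np.load(f"{n}0.npz"));w=cloud(c)
    m=(abs(w[...,2]-.067)<.006)&(np.hypot(w[...,0]-.696,w[...,1]-.1)<.04)&(c["color"].max(-1)<75)
    p=w[m][:,:2].astype(np.float32);r=cv2.minAreaRect(p*1000);print(n,len(p),p.mean(0),r,w[m][:,2].mean())
    # plate
    m=(abs(w[...,2]-.012)<.004)&(np.hypot(w[...,0]-.62,w[...,1]-.14)<.2)&(c["color"].max(-1)<90)
    p=w[m][:,:2].astype(np.float32);print(" plate",len(p),cv2.minAreaRect(p*1000))
ball=np.array([.522,.1758]);
for ped in ([.696,.1],):
    d=ball-ped;print(np.linalg.norm(d),np.degrees(np.arctan2(d[1],d[0])))
E
```

```text
tool axes cols
 [[ 0.934 -0.001  0.357]
 [-0.357 -0.002  0.934]
 [-0.    -1.    -0.002]]
scene 472 [0.69811684 0.1056001 ] ((697.444091796875, 104.608642578125), (40.92563247680664, 43.96255111694336), 66.62989807128906) 0.06788461143313763
 plate 3912 ((606.7447509765625, 96.11823272705078), (311.6253662109375, 298.49261474609375), 15.955007553100586)
side 235 [0.6922494  0.09689037] ((693.525634765625, 99.13966369628906), (40.81196594238281, 42.44537353515625), 64.81768798828125) 0.06688666697688556
 plate 2183 ((648.5100708007812, 120.94613647460938), (240.98345947265625, 276.55084228515625), 35.92283248901367)
0.18979367745001408 156.46050877421297
```

Request:
{"method": "move_arm", "body": {
  "increments": [
    [0,[0,-40,0],0],
    [0,[0,-40,0],0],
    [0,[0,-40,0],0],
    [0,[0,-30,0],0],
    [0,[0,0,0],0],
    [0,[0,0,0],0],
    [0,[0,0,0],0],
    [0,[0,0,0],0]
  ]
}}

```text
time: 0.9
position: [0.2127, 0.5577, 0.3768]
eef_rot: [-1.568, 0.29, -0.283]
ft_force: [-0.1, -0.5, -0.4]
opening: -0.0003
```

Request:
{"method": "move_arm", "body": {
  "increments": [
    [0,[37,0,-14],2],
    [0,[42,0,-15],0],
    [0,[42,0,-15],0],
    [0,[42,0,-15],0],
    [0,[42,0,-15],0],
    [0,[42,0,-15],0],
    [0,[42,0,-15],0],
    [0,[30,0,-10],0]
  ]
}}

```text
time: 1.7
position: [0.465, 0.3218, 0.3633]
eef_rot: [-1.583, 0.322, -0.295]
ft_force: [0.6, 0.4, -0.7]
opening: 0.0001
```

```bash
python3 - <<'E'
from bench import sense,capture
import cv2
print(sense()["position"])
c=capture("side");cv2.imwrite("pics/side1.png",c["color"][:,:,::-1])
E
```

```text
[0.46501193 0.32177314 0.36325307]
```

View pics/side1.png

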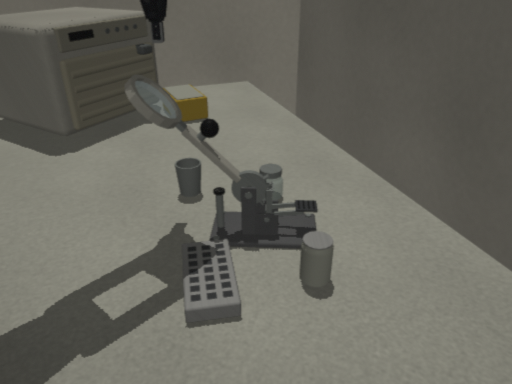

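The gripper is at about (155,20), well above the lens (150,100), and nothing has been disturbed. I'll carry on towards the pedal.

Request:
{"method": "move_arm", "body": {
  "increments": [
    [0,[40,0,-15],0],
    [0,[42,0,-15],0],
    [0,[42,0,-15],0],
    [0,[42,0,-15],0],
    [0,[42,0,-15],0],
    [0,[42,0,-15],0],
    [0,[30,0,-12],0],
    [0,[10,0,-5],0]
  ]
}}

```text
time: 2.55
position: [0.6982, 0.0999, 0.3478]
eef_rot: [-1.591, 0.338, -0.282]
ft_force: [0.3, 0.3, 0.1]
opening: -0.0002
```

Request:
{"method": "move_arm", "body": {
  "increments": [
    [0,[2,40,0],0],
    [0,[0,40,0],0],
    [0,[0,40,0],0],
    [0,[0,40,0],0],
    [0,[0,40,0],0],
    [0,[0,25,0],0],
    [0,[0,10,0],0],
    [0,[0,0,0],0]
  ]
}}

```text
time: 3.35
position: [0.6827, 0.0941, 0.0972]
eef_rot: [-1.592, 0.347, -0.273]
ft_force: [0.4, -0.5, 0.9]
opening: 0.0001
```

```bash
python3 - <<'E'
from bench import sense,capture
from scipy.spatial.transform import Rotation as R
import cv2
s=sense();print(s["position"],R.from_rotvec(s["eef_rot"]).as_matrix().round(3),s["ft_force"])
c=capture("side");cv2.imwrite("pics/side2.png",c["color"][:,:,::-1])
E
```

```text
[0.68272462 0.09414464 0.09715529] [[ 0.923 -0.055  0.381]
 [-0.383 -0.034  0.923]
 [-0.037 -0.998 -0.052]] [ 0.35004608 -0.49437698  0.92227712]
```

View pics/side2.png

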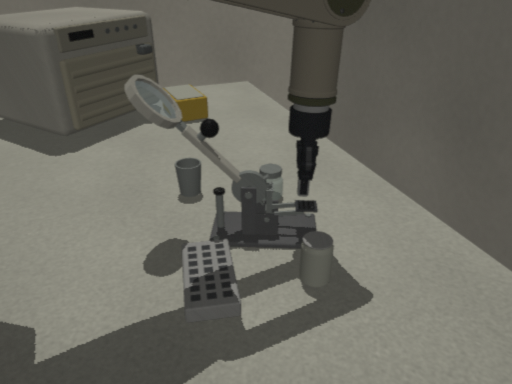

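The fingertip (303,190) is just above the pedal (306,206). I'll shift it about 2 cm outward, then press.

Request:
{"method": "move_arm", "body": {
  "increments": [
    [0,[8,0,8],0],
    [0,[8,4,8],0],
    [0,[0,6,0],0],
    [0,[0,6,0],0],
    [0,[0,5,0],0],
    [0,[0,5,0],0],
    [0,[0,4,0],0],
    [0,[0,4,0],0]
  ]
}}

```text
time: 4.2
position: [0.708, 0.1033, 0.0731]
eef_rot: [-1.588, 0.334, -0.285]
ft_force: [-0.2, 1.4, -0.1]
opening: -0.0003
```

Request:
{"method": "move_arm", "body": {
  "increments": [
    [0,[-4,2,-2],0],
    [0,[0,4,0],0],
    [0,[0,5,0],0],
    [0,[0,5,0],0],
    [0,[0,5,0],0],
    [0,[0,5,0],0],
    [0,[0,5,0],0],
    [0,[0,0,0],0]
  ]
}}

```text
time: 5.0
position: [0.7046, 0.102, 0.0441]
eef_rot: [-1.586, 0.329, -0.29]
ft_force: [-2.7, -0.4, 7.7]
opening: -0.0001
```

```bash
python3 - <<'E'
from bench import sense,capture
from h import *
import cv2
s=sense();print(s["position"],s["ft_force"])
for n in("side","scene"):
    c=capture(n);w=cloud(c)
    u,v=(306,206) if n=="side" else (203,245)
    im=c["color"][v-60:v+60,u-80:u+80,::-1];cv2.imwrite(f"pics/{n}3.png",cv2.resize(im,None,fx=4,fy=4))
    m=(np.hypot(w[...,0]-.696,w[...,1]-.102)<.03)&(w[...,2]>.025)&(w[...,2]<.075)&(c["color"].max(-1)<75)
    p=w[m];xs=(p[:,:2]-[.5906,.1467])@[-.921,.389]
    for a in range(-140,-85,6):
        q=p[(xs*1000>=a)&(xs*1000<a+6)]
        if len(q): print(n,a+3,len(q),np.median(q[:,2]).round(4))
E
```

```text
[0.70462239 0.10201957 0.0440965 ] [-2.69483896 -0.43286308  7.74581383]
side -137 2 0.0369
side -131 47 0.0391
side -125 57 0.051
side -119 58 0.0519
side -113 57 0.0507
side -107 38 0.0445
side -101 40 0.0469
side -95 38 0.047
side -89 5 0.0402
scene -137 25 0.038
scene -131 25 0.0393
scene -125 23 0.0412
scene -119 20 0.0431
scene -113 19 0.0445
scene -107 40 0.0467
scene -101 68 0.0486
scene -95 37 0.0488
```

View pics/side3.png

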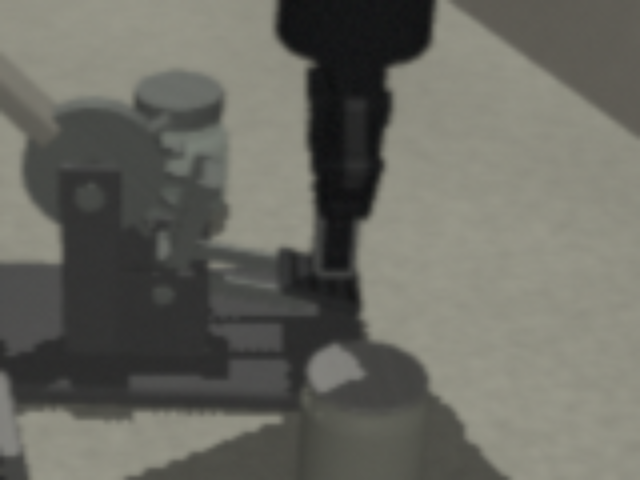

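The pedal top is at z≈0.044 m at its centre and sloped about 0.3 rad, so it is fully pressed. Next I'll lift off and head for the ball.

Request:
{"method": "move_arm", "body": {
  "increments": [
    [0,[0,-20,0],0],
    [0,[0,-35,0],0],
    [0,[0,-40,0],0],
    [0,[0,-45,0],0],
    [0,[0,-45,0],0],
    [0,[0,-45,0],0],
    [0,[0,-30,0],0],
    [0,[0,0,0],0]
  ]
}}

```text
time: 5.9
position: [0.7081, 0.1105, 0.2984]
eef_rot: [-1.592, 0.347, -0.271]
ft_force: [0.0, 0.1, 0.6]
opening: -0.0001
```

```bash
cat > t.py <<'E'
from bench import sense
from scipy.spatial.transform import Rotation as R
import numpy as np,sys
s=sense();M=R.from_rotvec(s["eef_rot"]).as_matrix();p=s["position"]
U=np.array([-.921,.389,0]);V=np.array([-.389,-.921,0]);H=np.array([.5906,.1467,0])
print("t",s["time"],"stand pos",np.round([(p-H)@U*1000,(p-H)@V*1000,p[2]*1000],1),"F",s["ft_force"].round(1));print(M.round(3))
# targets stand x,y,z mm
def tool(x,y,z): return (M.T@(H+U*x/1000+V*y/1000+np.array([0,0,z/1000])-p)*1000).round(1)
if len(sys.argv)>3: print("tool delta",tool(*map(float,sys.argv[1:4])))
E
python3 t.py 25 0 275
python3 - <<'E'
from h import *
from bench import capture
from scipy.optimize import least_squares
c=capture("side");w=cloud(c)
import cv2;cv2.imwrite("pics/side4.png",c["color"][:,:,::-1])
w=w[110:146,190:228].reshape(-1,3);w=w[c["color"][110:146,190:228].reshape(-1,3).max(1)<45];w=w[np.linalg.norm(w-[.522,.176,.229],axis=1)<.04]
print(len(w),least_squares(lambda x:np.linalg.norm(w-x,axis=1)-.018,[.522,.18,.225],loss="soft_l1",f_scale=.002).x)
E
```

```text
t 5.9 stand pos [-122.3  -12.3  298.4] F [0.  0.1 0.6]
[[ 0.923 -0.056  0.38 ]
 [-0.382 -0.033  0.923]
 [-0.039 -0.998 -0.052]]
tool delta [-146.4   29.7   -9.8]
251 [0.52081537 0.1756723  0.22821032]
```

View pics/side4.png

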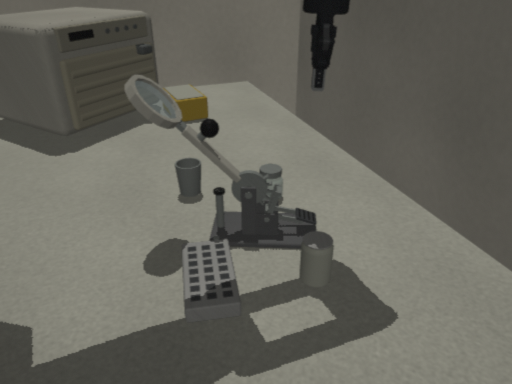

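The ball hasn't moved: stand x≈74.5 mm, z≈229 mm. The pedal (306,216) stays down. I'll go in behind the ball from above.

Request:
{"method": "move_arm", "body": {
  "increments": [
    [0,[-35,0,-3],0],
    [0,[-40,0,-3],0],
    [0,[-40,0,-3],0],
    [0,[-31,5,-1],0],
    [0,[0,10,0],0],
    [0,[0,15,0],0],
    [0,[0,0,0],0],
    [0,[0,0,0],0]
  ]
}}

```text
time: 6.75
position: [0.5544, 0.1552, 0.2473]
eef_rot: [-1.605, 0.376, -0.244]
ft_force: [0.1, 0.3, -0.5]
opening: -0.0003
```

```bash
python3 t.py 38 0 240
python3 - <<'E'
from bench import capture
c=capture("side")
import cv2;cv2.imwrite("pics/side5.png",c["color"][:,:,::-1])
E
```

```text
t 6.75 stand pos [ 36.6   6.2 247.3] F [ 0.1  0.3 -0.5]
[[ 0.921 -0.092  0.379]
 [-0.384 -0.039  0.923]
 [-0.07  -0.995 -0.072]]
tool delta [-0.8  6.9  6.7]
```

View pics/side5.png

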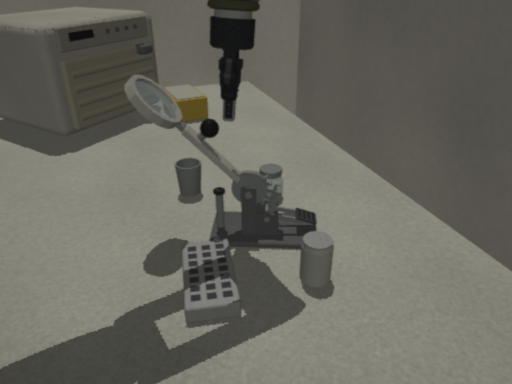

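The tip (230,115) is behind the ball (209,128) with clearance. Now the first part of the push.

Request:
{"method": "move_arm", "body": {
  "increments": [
    [0,[0,8,6],0],
    [0,[-7,4,0],0],
    [0,[-7,4,0],0],
    [0,[-8,5,0],0],
    [0,[-8,5,0],0],
    [0,[-8,6,0],0],
    [0,[-8,6,0],0],
    [0,[0,0,0],0]
  ]
}}

```text
time: 7.6
position: [0.5105, 0.1782, 0.2108]
eef_rot: [-1.603, 0.372, -0.25]
ft_force: [0.2, 0.4, 0.5]
opening: 0.0004
```

```bash
python3 t.py 82 0 214
python3 - <<'E'
from bench import capture
c=capture("side")
import cv2;cv2.imwrite("pics/side6.png",c["color"][:,:,::-1])
E
```

```text
t 7.6 stand pos [ 86.    2.2 210.8] F [0.2 0.4 0.5]
[[ 0.921 -0.086  0.381]
 [-0.385 -0.039  0.922]
 [-0.064 -0.996 -0.069]]
tool delta [ 3.9 -3.6  1.9]
```

View pics/side6.png

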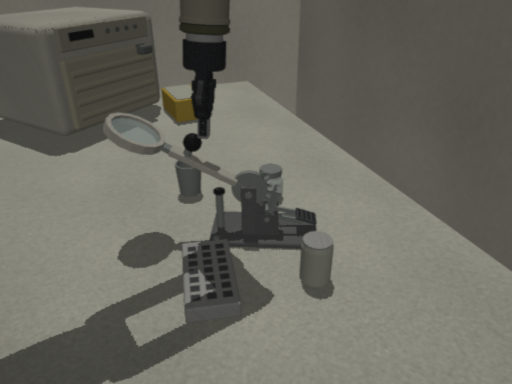

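The arm is coming down: the ball is at (192,142) and the tip is still behind it. I'll continue along the arc.

Request:
{"method": "move_arm", "body": {
  "increments": [
    [0,[-8,6,1],0],
    [0,[-7,7,0],0],
    [0,[-6,8,0],0],
    [0,[-5,8,0],0],
    [0,[-4,8,0],0],
    [0,[-4,8,0],0],
    [0,[0,0,0],0],
    [0,[0,0,0],0]
  ]
}}

```text
time: 8.45
position: [0.474, 0.1914, 0.1656]
eef_rot: [-1.602, 0.371, -0.251]
ft_force: [2.2, 0.3, 0.6]
opening: -0.0002
```

```bash
cat > look.py <<'E'
from bench import capture
import cv2,sys
from h import *
from scipy.optimize import least_squares
c=capture("side")
cv2.imwrite(f"pics/{sys.argv[1]}.png",c["color"][:,:,::-1])
E
python3 t.py 125 0 158;python3 look.py side7
```

```text
t 8.45 stand pos [124.8   4.2 165.6] F [2.2 0.3 0.6]
[[ 0.921 -0.084  0.381]
 [-0.385 -0.038  0.922]
 [-0.063 -0.996 -0.068]]
tool delta [0.4 7.3 4.8]
```

View pics/side7.png

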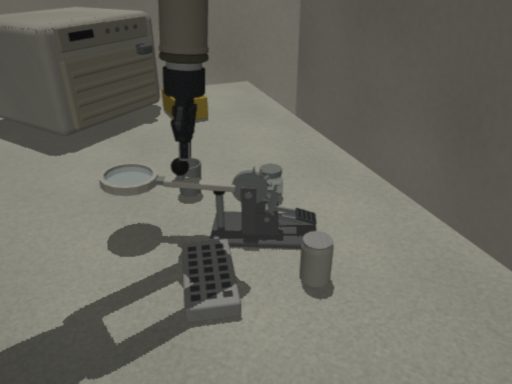

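The arm is nearly level, with the ball at (180,167) and the tip on its rear upper side. I'll lift a little, centre over the ball and press down the remainder.

Request:
{"method": "move_arm", "body": {
  "increments": [
    [0,[4,-15,0],0],
    [0,[0,-10,2],0],
    [0,[-9,0,3],0],
    [0,[-10,0,0],0],
    [0,[0,5,0],0],
    [0,[0,8,0],0],
    [0,[0,5,0],0],
    [0,[0,0,0],0]
  ]
}}

```text
time: 9.3
position: [0.461, 0.2029, 0.174]
eef_rot: [-1.603, 0.372, -0.25]
ft_force: [-1.3, -0.3, -0.1]
opening: 0.0
```

```bash
python3 t.py 140 0 157;python3 look.py side8; python3 - <<'E'
import cv2
i=cv2.imread("pics/side8.png")[100:260,80:330];cv2.imwrite("pics/side8c.png",cv2.resize(i,None,fx=3,fy=3))
E
```

```text
t 9.3 stand pos [141.3  -1.3 174. ] F [-1.3 -0.3 -0.1]
[[ 0.921 -0.086  0.381]
 [-0.385 -0.039  0.922]
 [-0.065 -0.996 -0.069]]
tool delta [ 2.4 17.  -0.1]
```

View pics/side8c.png

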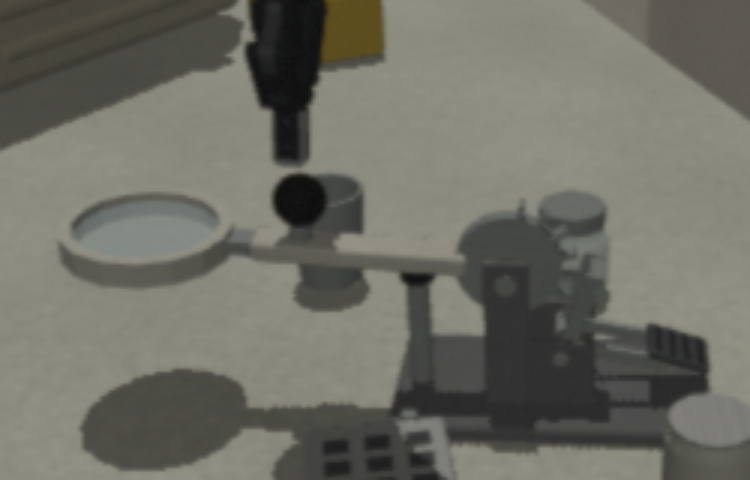

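The tip is right above the ball and the arm looks almost level on its rest. I'll press gently down to z≈156 mm.

Request:
{"method": "move_arm", "body": {
  "increments": [
    [0,[0,5,0],0],
    [0,[0,5,0],0],
    [0,[0,4,0],0],
    [0,[0,3,0],0],
    [0,[0,3,0],0],
    [0,[0,3,0],0],
    [0,[0,3,0],0],
    [0,[0,3,0],0]
  ]
}}

```text
time: 10.15
position: [0.4601, 0.2027, 0.1574]
eef_rot: [-1.599, 0.368, -0.253]
ft_force: [-12.1, -2.8, 23.2]
opening: 0.0005
```

```bash
python3 t.py 140 0 157
```

```text
t 10.15 stand pos [142.   -0.8 157.4] F [-12.1  -2.8  23.2]
[[ 0.921 -0.081  0.381]
 [-0.385 -0.036  0.922]
 [-0.061 -0.996 -0.064]]
tool delta [ 2.1  0.4 -0.8]
```

It's on the stop: 23 N with the ball top at about 157 mm. Now I'll retreat straight up.

Request:
{"method": "move_arm", "body": {
  "increments": [
    [0,[0,-5,0],0],
    [0,[0,-15,0],0],
    [0,[0,-35,0],0],
    [0,[0,-40,0],0],
    [0,[0,-40,0],0],
    [0,[0,-30,0],0],
    [0,[0,0,0],0],
    [0,[0,0,0],0]
  ]
}}

```text
time: 10.95
position: [0.4742, 0.2079, 0.3308]
eef_rot: [-1.6, 0.368, -0.256]
ft_force: [0.0, -0.8, -0.2]
opening: 0.0004
```

```bash
python3 t.py; python3 - <<'E'
from h import *
from bench import capture
import cv2
from scipy.optimize import least_squares
H=np.array([.5906,.1467]);U=np.array([-.921,.389])
for n in("side","scene"):
    c=capture(n);w=cloud(c);cv2.imwrite(f"pics/{n}9.png",c["color"][:,:,::-1])
    m=(np.linalg.norm(w-[.4616,.2012,.143],axis=-1)<.03)&(c["color"].max(-1)<45)
    p=w[m];b=least_squares(lambda x:np.linalg.norm(p-x,axis=1)-.018,[.4616,.2012,.14],loss="soft_l1",f_scale=.002).x
    x=(b[:2]-H)@U;print(n,len(p),b.round(4),"swing",np.arctan2(b[2]-.105,x)-.245)
    m=(np.hypot(w[...,0]-.696,w[...,1]-.102)<.03)&(w[...,2]>.025)&(w[...,2]<.075)&(c["color"].max(-1)<75)
    p=w[m];xs=(p[:,:2]-H)@U;k=abs(xs+.115)<.015;print(" pedal z, slope",np.polyfit(xs[k]+.115,p[k,2],1))
E
```

```text
t 10.95 stand pos [131.  -11.1 330.8] F [ 0.  -0.8 -0.2]
[[ 0.921 -0.079  0.382]
 [-0.386 -0.037  0.922]
 [-0.059 -0.996 -0.065]]
side 229 [0.46   0.2016 0.1389] swing -0.009938237597765853
 pedal z, slope [0.23849935 0.04206397]
scene 315 [0.4617 0.2017 0.1404] swing 0.0024192765456368392
 pedal z, slope [0.28366858 0.04414544]
```

View pics/scene9.png

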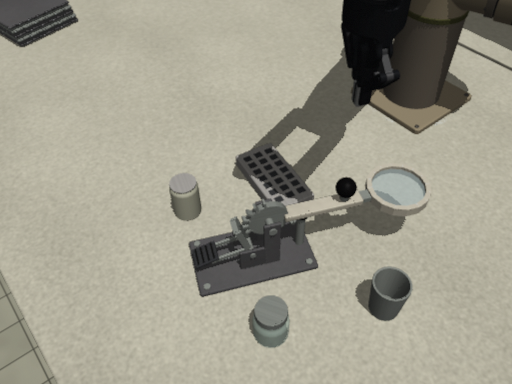

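The arm is level, with the ball at (346,187). The pedal is down at (205,253), the bystanders look unmoved and the gripper is well clear. Handing in.

```bash
python3 -c "
from bench import close_job
print(close_job())"
```

```text
the job is handed in; nothing more can be done
None
```

The magnifier is released and lying level on its rest, and I handed the job in after about 11 s of robot time. I pressed the release pedal to its stop with shut fingers. Then I pushed the arm down by its ball knob, pressed it onto the rest (23 N upward at the end), and lifted clear.

- **Arm:** the ball's position gives a swing of −0.010 rad (side camera) and 0.002 rad (scene camera), against a limit of 0.06.
- **Pawl:** the pedal top is at 42–44 mm with a slope of about 0.24–0.28 rad, above the required 0.15. The two cameras differ a little on this.
- **Clearance:** the wrist force is about 0 (noise) and the tool tip is about 17 cm above the ball.
- **Bystanders:** none of the four looks moved in the final picture. I judged this by eye and did not measure their positions again.

The tool drifted about 4–7° off vertical during the moves, with no visible effect on the job.

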